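# Find the concealed catch by touch and spring the battery hatch

## Task

The battery hatch on top of the grey tester is held by a concealed push catch, a short sunken piece somewhere along the strip let into the top panel. Feel along the strip with the fingertips, find the piece that gives, and push it fully in so that the hatch springs open, then let the catch come back out and leave the hatch standing open. Lift nothing, and leave the loose parts and tools on and round the tester where they are.

Things in the scene. Friction and masses are not known exactly. Their poses are not given: they have to be found in the camera images.
- case: the tester: fixed plain grey instrument case, 164 (x) x 360 (y) x 60 mm high. Origin at the centre of its underside, on the bench; z up; -x is its front (three black sockets, cooling slits). Flat top panel at z = 60 mm, with a slot holding the inlaid strip (see strip_mid) and behind it the battery hatch (x -9 to +59, y -57 to +57 mm), hinged at its far (+x) edge
- strip_mid (a point): middle of the slot in the top panel, at the height of the strip's rigid grey surface (58.5 mm above the bench); axes as the case's. The slot is 50 mm wide (x) and 154 mm long (y). One piece of the strip, 50 mm long and as wide as the slot, is the catch; its centre lies anywhere from y = -50 to +50 mm from here, differs every time and is not reported
- catch (a joint): how far the catch is pushed in, m: 0 out, 0.005 fully in. It is as grey as the strip, and its surface lies 2 mm lower. It goes straight down against a spring, about 2 N at first, 6 N fully in, and springs back. A fingertip must stand wholly within the piece, or it lands on the rigid strip. Beyond about 0.004 the hatch is unbolted
- hatch (a joint): opening angle of the battery hatch, rad: about 0.02 while bolted shut. Once the catch is pushed fully in it springs up by itself within about 1.5 s, to about 1.0, and stays there; its free edge is then about 55 mm above the top panel and 65 mm behind (+x) the middle of the strip
- flux_tin: loose bystander: low red tin, 58 mm across, 23 mm high, on top of the tester beside the hatch; origin at the centre of its underside
- spare_battery: loose bystander: block battery standing on the bench beside the tester's -y end, 18 x 26 x 49 mm high; origin at the centre of its underside
- solder_spool: loose bystander: blue spool of solder wire, 56 mm across, 43 mm high, on the bench beside the tester's +y end; origin at the centre of its underside
- screwdriver_black: loose bystander: black screwdriver lying on the bench in front of the tester, 164 mm long, 17 mm high; origin at the centre of its underside
- pulse_board_b: loose bystander: green circuit board lying on the bench behind the tester, 55 x 85 x 15 mm; origin at the centre of its underside

How it is judged:
By the outcome, as a careful person would: the job done as asked, in the order asked, and still so for the second after the job is handed in, with the robot touching nothing.
It also fails if it takes over 48 s, if anything falls off the work surface, if the arm or the gripper's body presses on something with over 40 N, if the wrist force passes 120 N, or if a joint passes its speed limit or range.

## Robot

A 6-joint arm with a two-finger parallel gripper is mounted at the origin on a cart in front of the work surface, level with it; the furniture and walls round the work are solid. World frame = base frame: x ahead of the robot, y to its left, z up, the work surface at z = 0. Lengths are in m, angles in rad, forces in N, time in s.
With the tool pointing down it reaches from about 0.25 to 0.725 m from the base axis. Payload 4 kg.
Tool frame: the origin (TCP) lies at the very end of the fingers, on their centre line; the grasp point (between the pads) lies 19 mm behind it; z points along the fingers, y is the line along which they close (so a half turn about z gives the same grasp; the last joint's range is limited). The gripper opens to 85 mm and grips with 20 to 120 N. Pads are 22 mm wide; open, the fingers measure 114 mm over their backs; the gripper's body (76 mm by 85 mm) begins 54 mm behind the grasp point. The pads swing forward as they close: fully open they stand 13 mm farther back than shut.
Start: joints at [1.324, 0.241, 0.005, 1.335, 0, 1.571], TCP at [0.122, 0.485, 0.231] pointing down, gripper open.
Joint ranges: [-2.72, 2.72], [-1.05, 1.87], [-1.09, 1.28], [-1.99, 2.15], [-1.42, 1.44], [-3.14, 3.14]. Speed limits (rad/s): [2.79, 2.79, 3.14, 3.14, 3.14, 3.14].

## Interface

Orientations are given as a unit quaternion [w, x, y, z].
In Python, from bench import robot, viewer gives the robot as it stands. The module is installed in compiled form; this text tells all that it offers.
- The arm moves only by the tool servo_tool, never from a script. Its argument "plan" is a list of rows, each an object with "delta_pos": the shift along the world's x, y, z in units of 40 mm (1.0 is 40 mm), a list of three; "yaw": the turn about the world's z in rad; "grip": the finger opening in mm, from 0 to 85.4. A call has 1 to 20 rows; each row is the pose to reach, as a shift and turn from the pose commanded when the call began; what a row does not reach only later rows make up. A row lasts 1/12 s, in which the tool goes at most 41.7 mm and 7.16 degrees, less where a joint would pass 70% of its speed; a pose out of reach is approached as far as the arm can. A call with a gripper value outside its range is refused whole. The fingers move at their own pace and stop on an object; the grip force is fixed at half the most. Time passes only in rows, so rows that repeat a pose let the fingers close. It gives the time, the measured TCP pose, the force, the opening and the grip force at its end, in the units of the state.
- robot.state(): the state, without advancing time (a new reading comes with each control period).
- viewer.snapshot(name): name is "scene" or "top" or "wrist"; returns a dict with "img" (384x512x3 uint8, blue, green, red), "depth" (384x512 float32, m along the optical axis (not along the pixel's ray), 0 where there is no reading), "fx", "fy", "cx", "cy" (pixels), "camera_from_world" (4x4, takes a point from world to camera coordinates). Camera axes: x right, y down, z forward; pixel columns grow to the right and rows downward; lengths in m; the calibration is good to about 2 mm. A picture is of the moment at which its call begins.
- robot.finish_job(): hands the job in; it is judged then, once.
The state is a dict: "t": time; "joints": joint angles; "dq": joint speeds; "tau": joint torques, N m; "eef_pos": TCP position; "ee_rot": TCP orientation; "force": force on the tool from outside, world axes, zero at the start; "torque": the same for the moment, N m; "opening": opening from 0.0 (shut) to 1.0 (fully open); "grasp_force": force on a finger pad.
Only numpy, scipy, OpenCV 4.12 (cv2) and the standard library are available. Lean on these libraries where they do the work, as an engineer would, in place of code of your own. Each camera call takes 0.05 s, during which the arm holds its last target. There are 200 camera calls.

## Working session

There is one attempt and no reset: what is moved stays moved. The work goes in short steps, Python scripts to look and compute and a tool call to move; the robot and the scene stay as the last step left them, time stands still between calls to the robot, and variables do not carry over. Pictures are saved under pics/ and viewed, at most 10 in all, crops included, and the job is handed in when it is done.

Besides the shell and the picture viewer there is one more tool, called after "Call:" as name([rows], argument=value, ...), one row to a line, values as JSON. servo_tool: Moves the arm, as the interface text tells. Its arguments: {"type":"object","properties":{"plan":{"type":"array","items":{"type":"object","properties":{"delta_pos":{"type":"array","items":{"type":"number"}},"yaw":{"type":"number"},"grip":{"type":"number"}}}}},"required":["plan"]}

```bash
mkdir -p pics
cat > h.py <<'E'
from bench import robot, viewer
import numpy as np, cv2
def cloud(s):
    d=s["depth"]; v,u=np.mgrid[:384,:512]
    P=np.stack([(u-s["cx"])/s["fx"]*d,(v-s["cy"])/s["fy"]*d,d,np.ones_like(d)],-1)
    W=(P@np.linalg.inv(s["camera_from_world"]).T)[...,:3]; W[d==0]=np.nan
    return W
E
python3 - <<'E'
from h import *
st=robot.state(); print({k:np.round(st[k],3) for k in("t","eef_pos","ee_rot","force","opening")})
a=viewer.snapshot("top"); b=viewer.snapshot("scene")
np.savez("top.npz",**a)
cv2.imwrite("pics/a.png",cv2.resize(a["img"],(800,600))); cv2.imwrite("pics/b.png",b["img"])
W=cloud(a); z=W[...,2]
m=(z>.052)&(z<.066); 
n,l,s,c=cv2.connectedComponentsWithStats(m.astype(np.uint8))
i=1+s[1:,4].argmax(); p=W[l==i][:,:2].astype(np.float32); r=cv2.minAreaRect(p); print(r,np.nanmedian(z[l==i]),s[i])
E
```

```text
{'t': np.float64(0.0), 'eef_pos': array([0.122, 0.484, 0.23 ]), 'ee_rot': array([-0.   ,  0.123,  0.992, -0.001]), 'force': array([ 0.89 ,  1.053, -0.861]), 'opening': np.float64(1.003)}
((0.5382516980171204, -0.18346165120601654), (0.3605024814605713, 0.16440169513225555), 87.12568664550781) 0.0597294382992416 [  213   179   167    90 11115]
```

View pics/a.png

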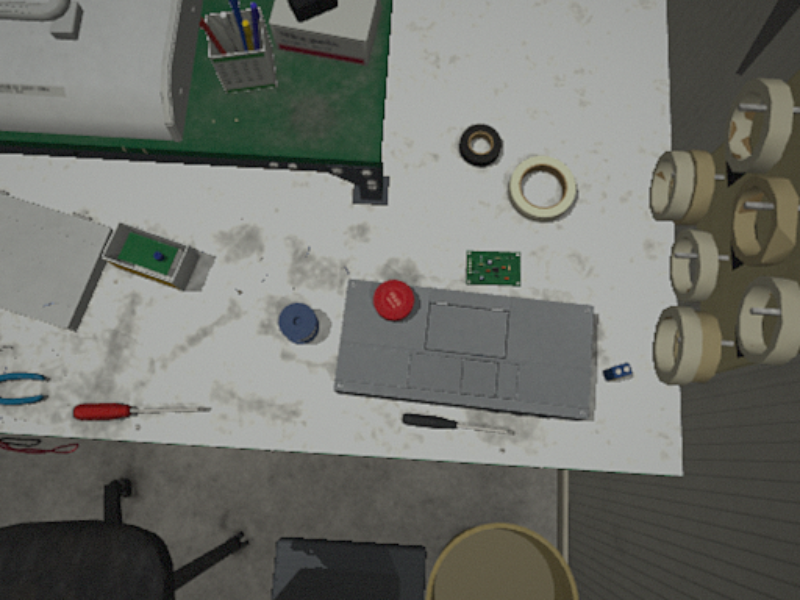

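View pics/b.png

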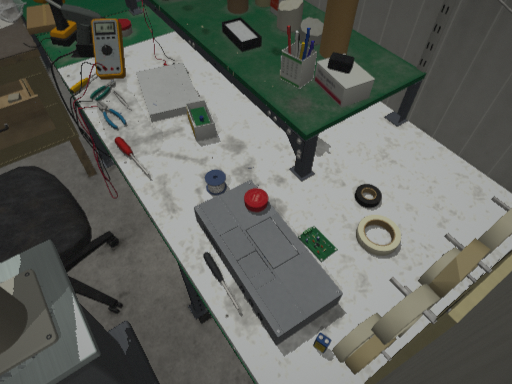

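The top view shows the case with the strip slot at about (408–518, 353–397). Inside it a piece with seams at columns ~462 and ~498 could be the catch. The scene view confirms the layout, and the strip is clear of loose parts. Next I compute poses and check the depth along the strip.

Run:
```python
from h import *
s=dict(np.load("top.npz")); W=cloud(s)
th=np.deg2rad(87.1257-90); R=np.array([[np.cos(th),-np.sin(th)],[np.sin(th),np.cos(th)]]); c=np.array([.53825,-.18346])
L=(W[...,:2]-c)@R
for n,(u,v) in dict(slot0=(408,375),s1=(462,377),s2=(498,379),slot1=(518,380),sfront=(460,395),sback=(460,356),hatch=(467,330),tin=(393,300)).items():
    j,i=round(v*.64),round(u*.64); print(n,np.round(L[j,i]*1000),np.round(W[j,i]*1000))
ok=(abs(L[...,0]+.043)<.018)
for y in range(-90,91,10):
    m=ok&(abs(L[...,1]-y/1000)<.005); print(y,m.sum(),round(np.nanmean(W[...,2][m])*1000,2),s["img"][m].mean().round(1))
for y in (-50,-25,0,25,50): print(y,np.round(c+R@[-.043,y/1000],4))
```

```text
slot0 [-49.  76.] [ 494. -105.   58.]
s1 [-42.  -2.] [ 497. -183.   55.]
s2 [-41. -52.] [ 495. -234.   60.]
slot1 [-38. -81.] [ 497. -262.   59.]
sfront [-69.   1.] [ 469. -179.   60.]
sback [-14.   6.] [ 525. -177.   61.]
hatch [25. -2.] [ 563. -186.   62.]
tin [ 52. 108.] [596. -79.  82.]
-90 76 60.15 102.9
-80 72 59.8 101.3
-70 79 58.37 103.4
-60 73 58.41 103.6
-50 76 56.92 96.9
-40 73 56.48 101.9
-30 71 56.81 101.2
-20 73 56.37 101.9
-10 73 56.43 101.6
0 72 57.09 96.9
10 72 58.78 102.5
20 74 58.38 102.5
30 70 58.4 103.1
40 74 58.74 103.1
50 72 58.67 103.6
60 74 58.41 103.6
70 71 58.38 103.2
80 74 59.96 104.9
90 73 59.93 106.2
-50 [ 0.4928 -0.2312]
-25 [ 0.4941 -0.2063]
0 [ 0.4953 -0.1813]
25 [ 0.4966 -0.1563]
50 [ 0.4978 -0.1314]
```

The depth shows a piece about 2 mm lower, spanning local y ≈ -52 to -2 mm, so the catch centre is near world (0.494, -0.208). I go above it with the fingers shut.

Call:
servo_tool([
  {"delta_pos": [0.5, -0.9, 0], "yaw": 0.05, "grip": 0},
  {"delta_pos": [1.0, -1.8, 0], "yaw": 0.1, "grip": 0},
  {"delta_pos": [1.5, -2.7, 0], "yaw": 0.15, "grip": 0},
  {"delta_pos": [2.0, -3.6, 0], "yaw": 0.2, "grip": 0},
  {"delta_pos": [2.5, -4.5, 0], "yaw": 0.2, "grip": 0},
  {"delta_pos": [3.0, -5.4, 0], "yaw": 0.2, "grip": 0},
  {"delta_pos": [3.5, -6.3, 0], "yaw": 0.2, "grip": 0},
  {"delta_pos": [4.0, -7.2, 0], "yaw": 0.2, "grip": 0},
  {"delta_pos": [4.5, -8.1, 0], "yaw": 0.2, "grip": 0},
  {"delta_pos": [5.0, -9.0, 0], "yaw": 0.2, "grip": 0},
  {"delta_pos": [5.5, -9.9, 0], "yaw": 0.2, "grip": 0},
  {"delta_pos": [6.0, -10.8, 0], "yaw": 0.2, "grip": 0},
  {"delta_pos": [6.5, -11.7, 0], "yaw": 0.2, "grip": 0},
  {"delta_pos": [7.0, -12.6, 0], "yaw": 0.2, "grip": 0},
  {"delta_pos": [7.5, -13.5, 0], "yaw": 0.2, "grip": 0},
  {"delta_pos": [8.0, -14.4, 0], "yaw": 0.2, "grip": 0},
  {"delta_pos": [8.5, -15.3, 0], "yaw": 0.2, "grip": 0},
  {"delta_pos": [8.9, -16.2, 0], "yaw": 0.2, "grip": 0},
  {"delta_pos": [9.2, -17.0, 0], "yaw": 0.2, "grip": 0},
  {"delta_pos": [9.3, -17.3, 0], "yaw": 0.2, "grip": 0},
])

```text
t: 1.77
eef_pos: [0.4952, -0.2113, 0.2301]
ee_rot: [-0.0, 0.025, 1.0, -0.001]
force: [-0.4, 0.3, -0.5]
opening: 0.001
grasp_force: 0.0
```

Call:
servo_tool([
  {"delta_pos": [0, 0.0, -0.6], "yaw": 0, "grip": 0},
  {"delta_pos": [0, 0.0, -1.3], "yaw": 0, "grip": 0},
  {"delta_pos": [0, 0.0, -2.0], "yaw": 0, "grip": 0},
  {"delta_pos": [0, 0.0, -2.7], "yaw": 0, "grip": 0},
  {"delta_pos": [0, 0.0, -3.3], "yaw": 0, "grip": 0},
  {"delta_pos": [0, 0.0, -3.8], "yaw": 0, "grip": 0},
  {"delta_pos": [0, 0.0, -4.0], "yaw": 0, "grip": 0},
  {"delta_pos": [0, 0.0, -4.0], "yaw": 0, "grip": 0},
  {"delta_pos": [0, 0.0, -4.0], "yaw": 0, "grip": 0},
])

```text
t: 2.52
eef_pos: [0.4942, -0.2069, 0.0715]
ee_rot: [-0.0, 0.023, 1.0, 0.0]
force: [0.2, -0.8, -0.9]
opening: -0.001
grasp_force: 0.0
```

Run:
```python
from h import *
st=robot.state(); print({k:np.round(st[k],4) for k in("t","eef_pos","force")})
a=viewer.snapshot("top"); cv2.imwrite("pics/c.png",cv2.resize(a["img"][150:300,190:410],(800,545)))
```

```text
{'t': np.float64(2.5167), 'eef_pos': array([ 0.4942, -0.2069,  0.0715]), 'force': array([ 0.1754, -0.7961, -0.9311])}
```

View pics/c.png

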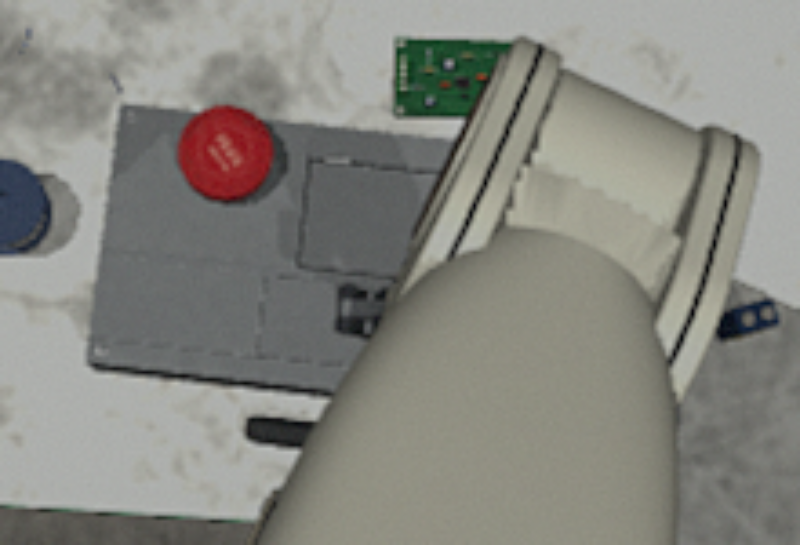

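The crop shows the arm over the slot, with the fingertips near (365, 310) and nothing touched. I press gently until contact.

Call:
servo_tool([
  {"delta_pos": [0, 0, -0.1], "yaw": 0, "grip": 0},
  {"delta_pos": [0, 0, -0.2], "yaw": 0, "grip": 0},
  {"delta_pos": [0, 0, -0.3], "yaw": 0, "grip": 0},
  {"delta_pos": [0, 0, -0.36], "yaw": 0, "grip": 0},
  {"delta_pos": [0, 0, -0.4], "yaw": 0, "grip": 0},
  {"delta_pos": [0, 0, -0.43], "yaw": 0, "grip": 0},
  {"delta_pos": [0, 0, -0.43], "yaw": 0, "grip": 0},
  {"delta_pos": [0, 0, -0.43], "yaw": 0, "grip": 0},
])

```text
t: 3.23
eef_pos: [0.4942, -0.2072, 0.0543]
ee_rot: [0.0, 0.023, 1.0, -0.0]
force: [-0.8, -0.1, 1.8]
opening: 0.002
grasp_force: 1.2
```

It gives: the tip is below the strip surface with about 2–3 N. Now I push it fully in.

Call:
servo_tool([
  {"delta_pos": [0, 0, -0.03], "yaw": 0, "grip": 0},
  {"delta_pos": [0, 0, -0.06], "yaw": 0, "grip": 0},
  {"delta_pos": [0, 0, -0.08], "yaw": 0, "grip": 0},
  {"delta_pos": [0, 0, -0.1], "yaw": 0, "grip": 0},
  {"delta_pos": [0, 0, -0.1], "yaw": 0, "grip": 0},
  {"delta_pos": [0, 0, -0.1], "yaw": 0, "grip": 0},
])

```text
t: 3.73
eef_pos: [0.4941, -0.2072, 0.0514]
ee_rot: [0.0, 0.023, 1.0, -0.0]
force: [-3.3, 0.9, 12.3]
opening: -0.002
grasp_force: 6.0
```

Run:
```python
from h import *
st=robot.state(); print({k:np.round(st[k],4) for k in("t","eef_pos","force")})
W=cloud(viewer.snapshot("top")); th=np.deg2rad(-2.874); R=np.array([[np.cos(th),-np.sin(th)],[np.sin(th),np.cos(th)]])
L=(W[...,:2]-[.53825,-.18346])@R; m=(L[...,0]>-.009)&(L[...,0]<.059)&(L[...,1]>.02)&(L[...,1]<.055)
print(m.sum(),np.nanpercentile(W[...,2][m],[5,50,95]))
```

```text
{'t': np.float64(3.7333), 'eef_pos': array([ 0.4941, -0.2072,  0.0514]), 'force': array([-3.3056,  0.9139, 12.2641])}
473 [0.02135358 0.0733659  0.09013184]
```

Bottomed out at 12 N and the hatch is rising. I hold until it is up, then retract straight up.

Call:
servo_tool([
  {"delta_pos": [0, 0, 0]},
  {"delta_pos": [0, 0, 0]},
  {"delta_pos": [0, 0, 0]},
  {"delta_pos": [0, 0, 0]},
  {"delta_pos": [0, 0, 0]},
  {"delta_pos": [0, 0, 0]},
  {"delta_pos": [0, 0, 0]},
  {"delta_pos": [0, 0, 0]},
  {"delta_pos": [0, 0, 0]},
  {"delta_pos": [0, 0, 0]},
  {"delta_pos": [0, 0, 0]},
  {"delta_pos": [0, 0, 0]},
  {"delta_pos": [0, 0, 0]},
  {"delta_pos": [0, 0, 0]},
  {"delta_pos": [0, 0, 0]},
  {"delta_pos": [0, 0, 0]},
  {"delta_pos": [0, 0, 0]},
  {"delta_pos": [0, 0, 0]},
])

```text
schema error: expected keys delta_pos, yaw, grip
```

Call:
servo_tool([
  {"delta_pos": [0, 0, 0.1]},
  {"delta_pos": [0, 0, 0.2]},
  {"delta_pos": [0, 0, 0.4]},
  {"delta_pos": [0, 0, 0.8]},
  {"delta_pos": [0, 0, 1.3]},
  {"delta_pos": [0, 0, 2.0]},
  {"delta_pos": [0, 0, 2.7]},
  {"delta_pos": [0, 0, 3.4]},
  {"delta_pos": [0, 0, 4.0]},
  {"delta_pos": [0, 0.5, 4.5]},
  {"delta_pos": [-0.4, 1.2, 4.5]},
  {"delta_pos": [-0.8, 2.0, 4.5]},
  {"delta_pos": [-1.2, 2.8, 4.5]},
  {"delta_pos": [-1.6, 3.6, 4.5]},
  {"delta_pos": [-2.0, 4.4, 4.5]},
  {"delta_pos": [-2.3, 5.2, 4.5]},
  {"delta_pos": [-2.4, 5.8, 4.5]},
  {"delta_pos": [-2.4, 6.0, 4.5]},
  {"delta_pos": [-2.4, 6.0, 4.5]},
  {"delta_pos": [-2.4, 6.0, 4.5]},
])

```text
schema error: expected keys delta_pos, yaw, grip
```

Run:
```python
from h import *
st=robot.state(); print({k:np.round(st[k],4) for k in("t","eef_pos","force")})
a=viewer.snapshot("top"); W=cloud(a); th=np.deg2rad(-2.874); R=np.array([[np.cos(th),-np.sin(th)],[np.sin(th),np.cos(th)]])
L=(W[...,:2]-[.53825,-.18346])@R
f=lambda x0,x1,y0,y1:W[...,2][(L[...,0]>x0)&(L[...,0]<x1)&(L[...,1]>y0)&(L[...,1]<y1)]
print("hatch",np.nanpercentile(f(.015,.06,-.05,.05),[5,50,98]),"catch",np.nanmedian(f(-.06,-.025,-.045,-.01)))
cv2.imwrite("pics/d.png",cv2.resize(a["img"][150:300,190:410],(800,545)))
```

```text
{'t': np.float64(3.7833), 'eef_pos': array([ 0.4941, -0.2072,  0.0514]), 'force': array([-3.9786,  1.2765, 11.2996])}
hatch [0.06135799 0.07264014 0.0862537 ] catch 0.4985262611444538
```

View pics/d.png

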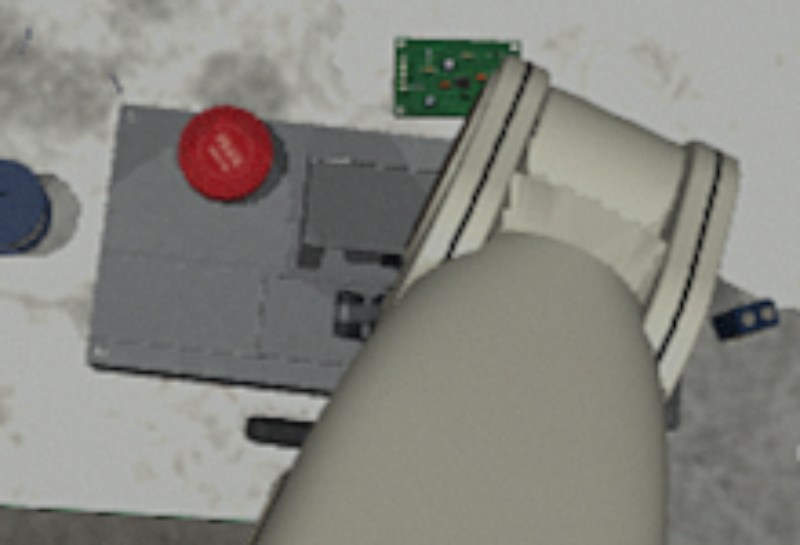

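The rows were refused for missing keys, so nothing moved. The crop shows the hatch partly raised, with its edge at about row 255 and a dark gap below. I repeat the hold with all keys.

Call:
servo_tool([
  {"delta_pos": [0, 0, 0], "yaw": 0, "grip": 0},
  {"delta_pos": [0, 0, 0], "yaw": 0, "grip": 0},
  {"delta_pos": [0, 0, 0], "yaw": 0, "grip": 0},
  {"delta_pos": [0, 0, 0], "yaw": 0, "grip": 0},
  {"delta_pos": [0, 0, 0], "yaw": 0, "grip": 0},
  {"delta_pos": [0, 0, 0], "yaw": 0, "grip": 0},
  {"delta_pos": [0, 0, 0], "yaw": 0, "grip": 0},
  {"delta_pos": [0, 0, 0], "yaw": 0, "grip": 0},
  {"delta_pos": [0, 0, 0], "yaw": 0, "grip": 0},
  {"delta_pos": [0, 0, 0], "yaw": 0, "grip": 0},
  {"delta_pos": [0, 0, 0], "yaw": 0, "grip": 0},
  {"delta_pos": [0, 0, 0], "yaw": 0, "grip": 0},
  {"delta_pos": [0, 0, 0], "yaw": 0, "grip": 0},
  {"delta_pos": [0, 0, 0], "yaw": 0, "grip": 0},
  {"delta_pos": [0, 0, 0], "yaw": 0, "grip": 0},
  {"delta_pos": [0, 0, 0], "yaw": 0, "grip": 0},
  {"delta_pos": [0, 0, 0], "yaw": 0, "grip": 0},
  {"delta_pos": [0, 0, 0], "yaw": 0, "grip": 0},
])

```text
t: 5.33
eef_pos: [0.4941, -0.2072, 0.0514]
ee_rot: [0.0, 0.023, 1.0, -0.0]
force: [-3.9, 1.1, 12.4]
opening: -0.001
grasp_force: 6.0
```

Call:
servo_tool([
  {"delta_pos": [0, 0, 0.1], "yaw": 0, "grip": 0},
  {"delta_pos": [0, 0, 0.2], "yaw": 0, "grip": 0},
  {"delta_pos": [0, 0, 0.4], "yaw": 0, "grip": 0},
  {"delta_pos": [0, 0, 0.8], "yaw": 0, "grip": 0},
  {"delta_pos": [0, 0, 1.3], "yaw": 0, "grip": 0},
  {"delta_pos": [0, 0, 2.0], "yaw": 0, "grip": 0},
  {"delta_pos": [0, 0, 2.7], "yaw": 0, "grip": 0},
  {"delta_pos": [0, 0, 3.4], "yaw": 0, "grip": 0},
  {"delta_pos": [0, 0, 4.0], "yaw": 0, "grip": 0},
  {"delta_pos": [0, 0.5, 4.5], "yaw": 0, "grip": 0},
  {"delta_pos": [-0.4, 1.2, 4.5], "yaw": 0, "grip": 0},
  {"delta_pos": [-0.8, 2.0, 4.5], "yaw": 0, "grip": 0},
  {"delta_pos": [-1.2, 2.8, 4.5], "yaw": 0, "grip": 0},
  {"delta_pos": [-1.6, 3.6, 4.5], "yaw": 0, "grip": 0},
  {"delta_pos": [-2.0, 4.4, 4.5], "yaw": 0, "grip": 0},
  {"delta_pos": [-2.3, 5.2, 4.5], "yaw": 0, "grip": 0},
  {"delta_pos": [-2.4, 5.8, 4.5], "yaw": 0, "grip": 0},
  {"delta_pos": [-2.4, 6.0, 4.5], "yaw": 0, "grip": 0},
  {"delta_pos": [-2.4, 6.0, 4.5], "yaw": 0, "grip": 0},
  {"delta_pos": [-2.4, 6.0, 4.5], "yaw": 0, "grip": 0},
])

```text
t: 7.0
eef_pos: [0.3986, 0.0327, 0.2303]
ee_rot: [0.0, 0.023, 1.0, -0.0]
force: [-0.1, -0.2, -0.0]
opening: 0.002
grasp_force: 0.0
```

Run:
```python
from h import *
st=robot.state(); print({k:np.round(st[k],4) for k in("t","eef_pos","force")})
a=viewer.snapshot("top"); W=cloud(a); th=np.deg2rad(-2.874); R=np.array([[np.cos(th),-np.sin(th)],[np.sin(th),np.cos(th)]])
L=(W[...,:2]-[.53825,-.18346])@R
f=lambda x0,x1,y0,y1:W[...,2][(L[...,0]>x0)&(L[...,0]<x1)&(L[...,1]>y0)&(L[...,1]<y1)]
print("hatch",np.nanpercentile(f(.015,.06,-.05,.05),[5,50,98]),"catch",np.nanmedian(f(-.06,-.025,-.045,-.01)))
cv2.imwrite("pics/e.png",cv2.resize(a["img"][150:300,190:410],(800,545)))
```

```text
{'t': np.float64(7.0), 'eef_pos': array([0.3986, 0.0327, 0.2303]), 'force': array([-0.1254, -0.1591, -0.0204])}
hatch [0.02007201 0.06776323 0.11839594] catch 0.05642143405252209
```

View pics/e.png

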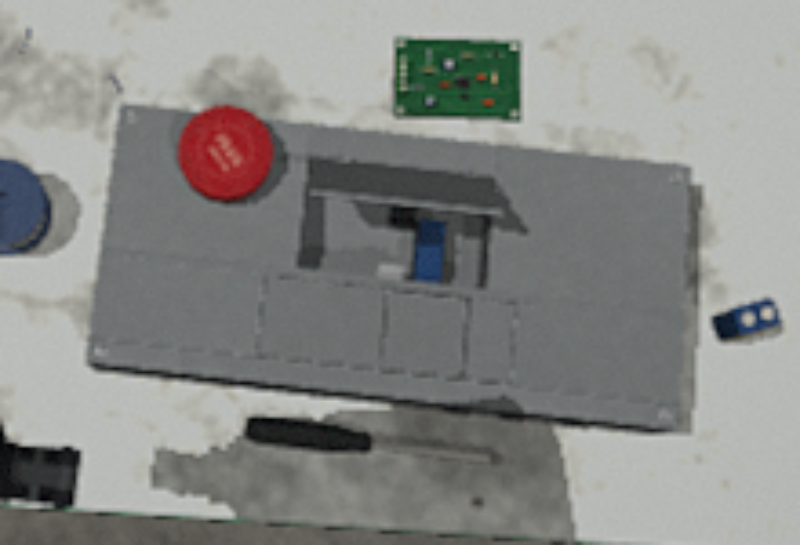

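The hatch stands open, its free edge at z ≈ 0.118 near row 200. The catch, at (425, 333), is back out at 56.4 mm. The tin, board, screwdriver, battery and spool are all in place.

```bash
python3 -c "
from bench import robot
print(robot.finish_job())"
```

```text
the job is handed in; nothing more can be done
None
```

The job is handed in: I pushed the catch fully in, the hatch sprang up and stands open, the catch came back out, and the last picture shows the loose parts in place. I found the catch mainly from camera depth and confirmed it with a single press, not by feeling along the whole strip.

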